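# Hang the dial gauge on the growing rack

## Task

Hang the climate instrument with the round dial on the steel hook of the growing rack, dial pointing outward, away from the rack post, and let go so that it hangs still. Leave the blue-backed scale thermometer and the grey-backed timer standing where they are.

Things in the scene. Friction and masses are not known exactly. Their poses are not given: they have to be found in the camera images.
- dial_center (a point): Instrument, about 150 g, 130 mm high: white front with round dial, green back. Point: its centre, 65 mm up; z up, dial faces -x. Housing 68 wide (y), 34 deep, 70 high; on it a green frame 46 wide, 16 deep, with a window through along x 32 wide, from 5 above the point to its roof: 39 at the sides, 43 mid. Solid bar over the window, centre 54 above the point: pinch it from above across the 46 mm.
- hook_root (a point): Hook bar's root on the front of the rack's fixed white post, on the bar's axis, 240 mm up. -x points outward, z up. Level steel bar, 8 mm thick, 72 long; its end turns up to 14 above the axis. Post 30 wide, top 17 above the axis; jar boards behind (+x) up to 212 mm over the table. Hung, the window's roof rests on the bar, the dial instrument's centre 39 below the axis.
- scale_center (a point): Thermometer with a straight red column and black graduations on its white front, blue back and top. The same form as the dial instrument, with a different front. The point is its centre, 65 mm above its underside; axes as for the dial instrument.
- timer_center (a point): Timer with a rectangular dark display and three orange buttons on its white front, grey back and top. The same form as the dial instrument, with a different front. The point is its centre, 65 mm above its underside; axes as for the dial instrument.
There are look-alikes about, which are no part of the job. Leave any pink or yellow look-alike of the part that bears dial_center alone.

How it is judged:
At the end, for the whole second after the job is handed in: The dial instrument hangs by its window on the bar, at rest and carried by the hook, dial outward within 14 degrees and upright; its centre 30 to 48 mm below the bar axis, 10 to 64 mm out from the post, within 15 mm sideways; slower than 30 mm/s and 0.3 rad/s (x of hook_root in the frame of dial_center between 0.01 and 0.064 m and y of hook_root in the frame of dial_center between -0.015 and 0.015 m and z of hook_root in the frame of dial_center between 0.03 and 0.048 m and angle between the x axis of dial_center and the x axis of hook_root, either way round below 0.25 rad and angle between dial_center's own z axis and vertical below 0.25 rad and contact force between dial and rack above 0.4 N and linear speed of dial below 0.03 m/s and angular speed of dial below 0.3 rad/s); the robot touches nothing.
It fails at once if the scale thermometer is moved more than 30 mm or tipped over (distance of scale_center from where it was at the start of the episode above 0.03 m or angle between scale_center's own z axis and vertical above 0.5 rad).
It fails at once if the timer is moved more than 30 mm or tipped over (distance of timer_center from where it was at the start of the episode above 0.03 m or angle between timer_center's own z axis and vertical above 0.5 rad).
It also fails if it takes over 42 s, if anything falls off the work surface, if the arm or the gripper's body presses on something with over 40 N, if the wrist force passes 120 N, or if a joint passes its speed limit or range.

## Robot

A 6-joint arm with a two-finger parallel gripper is mounted at the origin on the work surface. World frame = base frame: x ahead of the robot, y to its left, z up, the work surface at z = 0. Lengths are in m, angles in rad, forces in N, time in s.
With the tool pointing down it reaches from about 0.15 to 0.775 m from the base axis. Payload 6.1 kg.
Tool frame: the origin (TCP) lies on the centre line of the jaws, within the pads' length; the fingertips stand 19 mm ahead of it and the grasp point (between the pads) is the TCP; z points along the fingers, y is the line along which they close (so a half turn about z gives the same grasp; the last joint's range is limited). The gripper opens to 85 mm and grips with 20 to 120 N. Pads are 22 mm wide; open, the fingers measure 114 mm over their backs; the gripper's body (76 mm by 85 mm) begins 54 mm behind the grasp point. The pads swing forward as they close: fully open they stand 13 mm farther back than shut.
Start: joints at [-1.209, 0.126, -0.04, 1.405, 0, 1.571], TCP at [0.186, -0.491, 0.25] pointing down, gripper open.
Joint ranges: [-2.72, 2.72], [-0.95, 1.95], [-1.27, 1.35], [-1.78, 2.02], [-1.46, 1.47], [-3.14, 3.14]. Speed limits (rad/s): [2.39, 2.39, 3.01, 3.14, 3.14, 3.14].

## Interface

Orientations are given as a 3x3 rotation matrix whose columns are the frame's x, y, z axes.
In Python, from bench import robot gives the robot as it stands.
- The arm moves only by the tool arm_command, never from a script. Its argument "targets" is one flat list of numbers, 5 for each row, row after row: the opening, from 0 (shut) to 1 (fully open), then the shift along the world's x, y, z each as a share of 25 mm, from -1 to 1, then the turn about the world's z as a share of 0.1 rad, from -1 to 1. A call has 1 to 10 rows; each row shifts and turns the commanded pose from where the row before left it; what a row does not reach is not made up. A row lasts 1/12 s, in which the tool goes at most 41.7 mm and 7.16 degrees, less where a joint would pass 70% of its speed; a pose out of reach is approached as far as the arm can. A call with a number of a shift or a turn outside -1 to 1 is refused whole. A call with a gripper value outside its range is refused whole. The fingers move at their own pace and stop on an object; "force" is the grip in N (left out, the last holds). Time passes only in rows, so rows that do not move let the fingers close. It gives the time, the measured TCP pose, the force, the opening and the grip force at its end, in the units of the state.
- robot.read_state(): the state, without advancing time (a new reading comes with each control period).
- robot.read_camera(name): name is "side" or "top"; returns a dict with "pixels" (384x512x3 uint8, red, green, blue), "fx", "fy", "cx", "cy" (pixels), "pose" (4x4, takes a point from camera to world coordinates). Camera axes: x right, y down, z forward; pixel columns grow to the right and rows downward; lengths in m; the calibration is good to about 2 mm. A picture is of the moment at which its call begins. There is no depth.
- robot.job_done(): hands the job in; it is judged then, once.
Trained networks look in a picture, given as the dict that the camera call returned (one of the last four; its "shot" number tells which), for a name from the list of things; names that differ only in an ending like _2 or _b are one class to them, and where a whole thing is asked for, a point or a joint stands for the part that bears it (a point fixed in the world has none). Each returns a list of dicts, best first, with "score" (0 to 1); they miss things now and then, are a little off and sometimes report something else, mostly with a low value. They report only what shows in the picture. A call takes as long as a camera call. They do not tell look-alikes from the thing itself.
- robot.find_in(name, picture): "at" ([column, row] in pixels, amid what is visible of it).
- robot.silhouettes(name, picture): "mask" (384x512 bool, what is visible of it) and "at" ([column, row] in pixels, amid what is visible of it).
The state is a dict: "t": time; "joints": joint angles; "dq": joint speeds; "joint_efforts": joint torques, N m; "position": TCP position; "tcp_rot": TCP orientation; "force": force on the tool from outside, world axes, zero at the start; "wrist_torque": the same for the moment, N m; "gripper_width": finger opening in m; "finger_force": force on a finger pad.
Only numpy, scipy, OpenCV 4.12 (cv2) and the standard library are available. Lean on these libraries where they do the work, as an engineer would, in place of code of your own. Each camera call takes 0.05 s, during which the arm holds its last target. There are 200 camera calls.

## Working session

There is one attempt and no reset: what is moved stays moved. The work goes in short steps, Python scripts to look and compute and a tool call to move; the robot and the scene stay as the last step left them, time stands still between calls to the robot, and variables do not carry over. Pictures are saved under pics/ and viewed, at most 10 in all, crops included, and the job is handed in when it is done.

Besides the shell and the picture viewer there is one more tool, called as name(argument=value, ...) on one line, values as JSON. arm_command: Moves the arm, as the interface text tells. Its arguments: {"type":"object","properties":{"targets":{"type":"array"},"force":{"type":"number"}},"required":["targets"]}

```bash
mkdir -p pics
cat > h.py <<'E'
import numpy as np,cv2
from bench import robot
def ray(c,px):
    d=c["pose"][:3,:3]@np.array([(px[0]-c["cx"])/c["fx"],(px[1]-c["cy"])/c["fy"],1.]);return c["pose"][:3,3],d/np.linalg.norm(d)
def atz(c,px,z):
    o,d=ray(c,px);return o+d*(z-o[2])/d[2]
def tri(cs,pxs):
    A=np.zeros((3,3));b=np.zeros(3)
    for c,p in zip(cs,pxs):
        o,d=ray(c,p);P=np.eye(3)-np.outer(d,d);A+=P;b+=P@o
    x=np.linalg.solve(A,b);return x,[np.linalg.norm((np.eye(3)-np.outer(d,d))@(x-o)) for o,d in (ray(c,p) for c,p in zip(cs,pxs))]
def proj(c,X):
    p=np.linalg.inv(c["pose"])@np.append(X,1);return p[:2]/p[2]*[c["fx"],c["fy"]]+[c["cx"],c["cy"]]
def save(c,n,box=None,s=1):
    im=c["pixels"][...,::-1]
    if box: im=im[box[1]:box[3],box[0]:box[2]]
    cv2.imwrite("pics/"+n,cv2.resize(im,None,fx=s,fy=s,interpolation=cv2.INTER_CUBIC))
E
python3 - <<'E'
from h import *
np.set_printoptions(precision=3,suppress=True)
for n in ("side","top"):
    c=robot.read_camera(n);save(c,n+"0.png",None,1.5);print(n,c["pose"],c["fx"],c["cx"],c["cy"])
    for k in ("dial_center","hook_root","scale_center","timer_center"):
        for r in robot.find_in(k,c):print(k,np.round(r["at"],1),round(r["score"],2),atz(c,r["at"],.24 if k[0]=="h" else .065))
s=robot.read_state();print(s["t"],s["position"],s["tcp_rot"],s["gripper_width"])
E
```

```text
side [[-0.834 -0.295  0.466  0.073]
 [-0.552  0.453 -0.7    0.722]
 [-0.004 -0.841 -0.54   0.694]
 [ 0.     0.     0.     1.   ]] 384.5788416346321 254.62097349841048 188.5069535298466
dial_center [278.2 167.4] 0.79 [ 0.622 -0.244  0.065]
dial_center [204.4 214.1] 0.76 [0.659 0.09  0.065]
dial_center [260.8 189.1] 0.59 [ 0.598 -0.101  0.065]
dial_center [225.  199.1] 0.59 [0.656 0.001 0.065]
hook_root [204.6 314.1] 0.82 [0.34  0.454 0.24 ]
scale_center [320.7 184.2] 0.72 [ 0.459 -0.225  0.065]
timer_center [303.3 216.5] 0.66 [ 0.427 -0.048  0.065]
top [[ 0.007 -0.998  0.058  0.473]
 [-1.    -0.005  0.019  0.026]
 [-0.019 -0.058 -0.998  1.065]
 [ 0.     0.     0.     1.   ]] 366.91458417749834 258.34064796455897 193.0237250319006
dial_center [245.4 146. ] 0.85 [0.661 0.082 0.065]
dial_center [285.3 146.4] 0.71 [ 0.66  -0.027  0.065]
dial_center [372.9 162.2] 0.58 [ 0.617 -0.266  0.065]
hook_root [147.4 226.6] 0.58 [0.444 0.292 0.24 ]
scale_center [357.1 215.1] 0.59 [ 0.473 -0.222  0.065]
timer_center [297.3 226. ] 0.78 [ 0.443 -0.06   0.065]
0.5 [ 0.186 -0.491  0.25 ] [[ 0.935  0.354 -0.   ]
 [ 0.354 -0.935  0.   ]
 [ 0.    -0.    -1.   ]] 0.08548281523887052
```

View pics/side0.png

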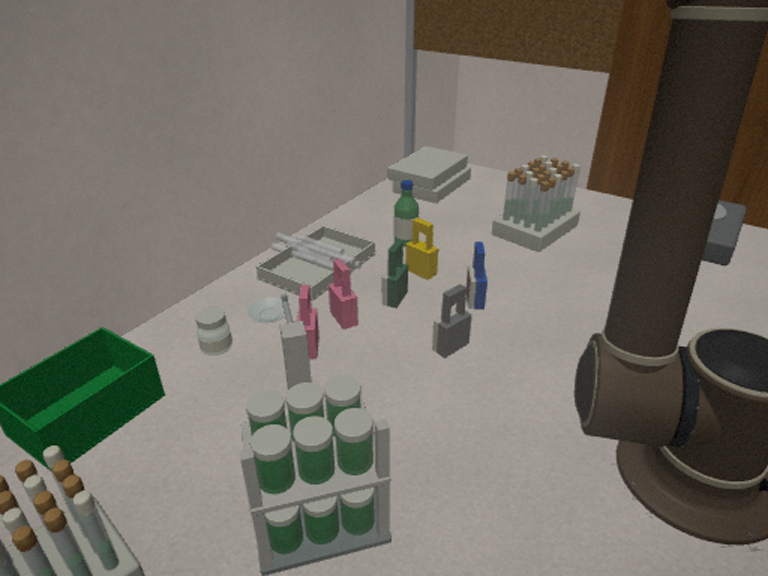

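View pics/top0.png

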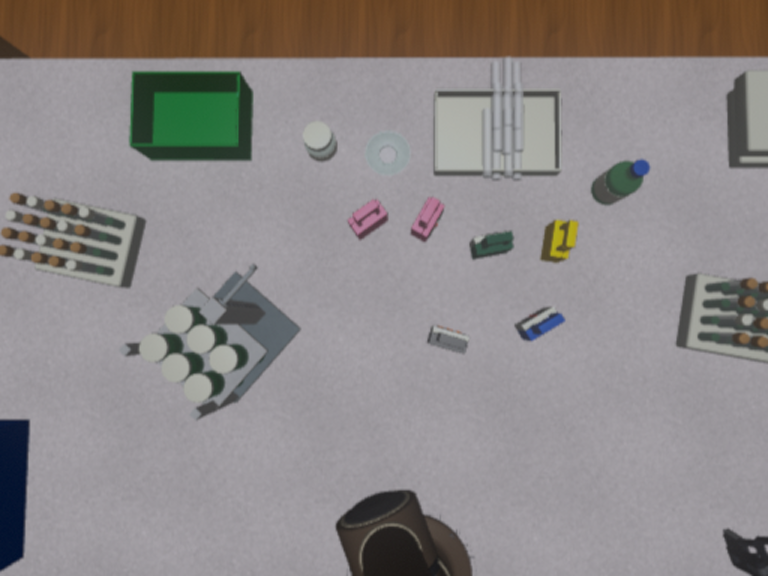

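```bash
python3 - <<'E'
from h import *
t=robot.read_camera("top");s=robot.read_camera("side")
def crop(c,b,size):return cv2.resize(c["pixels"][b[1]:b[3],b[0]:b[2],::-1],size,interpolation=cv2.INTER_CUBIC)
# top green: x308-348,y142-182 ; top hook: 130-180,170-220
a=crop(t,(308,145,348,175),(400,300));b=crop(t,(130,170,182,209),(400,300))
d=crop(s,(245,155,285,205),(240,300));e=crop(s,(150,190,230,270),(300,300))
row2=np.zeros((300,800,3),np.uint8);row2[:,:240]=d;row2[:,300:600]=e
cv2.imwrite("pics/m1.png",np.vstack([np.hstack([a,b]),row2]))
for n,c in (("top",t),("side",s)):
    for r in robot.silhouettes("dial_center",c):
        ys,xs=np.nonzero(r["mask"]);print(n,np.round(r["at"],1),round(r["score"],2),len(xs),xs.min(),xs.max(),ys.min(),ys.max(),np.median(c["pixels"][r["mask"]],0))
        p=c["pixels"][r["mask"]].mean(0)
        if p[1]>p[0]+5 and p[1]>p[2]: np.save(n+"_mask.npy",r["mask"]);np.savez(n+"_cam.npz",**{k:c[k] for k in("pose","fx","fy","cx","cy","pixels")})
E
ls *.np*
```

```text
top [326.4 164.2] 0.89 412 313 341 154 172 [59. 84. 74.]
top [246.  145.4] 0.86 391 233 258 135 158 [153. 108. 130.]
top [285.4 149.8] 0.8 413 274 296 132 160 [160. 115. 138.]
top [373.8 161.7] 0.78 545 361 385 147 174 [129. 120.  44.]
side [224.7 196.8] 0.97 638 219 238 173 218 [117.   73.   83.5]
side [205.1 215.2] 0.96 369 198 212 190 238 [121.  75.  86.]
side [281.  167.5] 0.65 625 270 291 146 185 [116. 101.  38.]
side [261.2 187.5] 0.57 593 255 271 159 204 [57. 70. 58.]
side_cam.npz
side_mask.npy
top_cam.npz
top_mask.npy
```

View pics/m1.png

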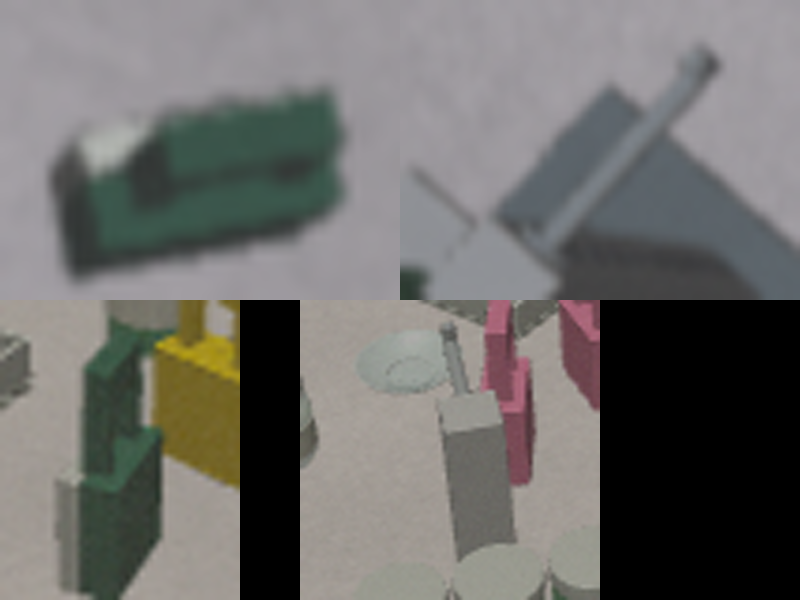

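```bash
cat > fit.py <<'E'
from h import *
from scipy.optimize import differential_evolution,least_squares
np.set_printoptions(precision=4,suppress=True)
C={n:dict(np.load(n+"_cam.npz")) for n in("top","side")};M={n:np.load(n+"_mask.npy") for n in C}
def box(x0,x1,y0,y1,z0,z1):return np.array([[x,y,z] for x in(x0,x1) for y in(y0,y1) for z in(z0,z1)])/1000
def parts(f):
    return [box(-17,17,-34,34,-65,5),box(f-8,f+8,-23,-16,5,65),box(f-8,f+8,16,23,5,65),box(f-8,f+8,-23,23,41,65)]
def pw(p,P):
    c,s=np.cos(p[2]),np.sin(p[2]);return P@np.array([[c,s,0],[-s,c,0],[0,0,1]])+[p[0],p[1],.065]
S=8
def render(c,p):
    m=np.zeros((384,512),np.uint8);X0=0
    big=np.zeros((384*4,512*4),np.uint8)
    for P in parts(p[3]):
        q=np.array([proj(c,x) for x in pw(p,P)])
        cv2.fillConvexPoly(big,cv2.convexHull(np.round((q+.5)*4).astype(np.int32)),255)
    return big
def cost(p):
    t=0
    for n in C:
        m=render(C[n],p); a=cv2.resize(m,(512,384),interpolation=cv2.INTER_AREA)/255.
        t+=np.abs(a-M[n]).sum()/M[n].sum()
    return t
if __name__=="__main__":
    x0=tri([C["top"],C["side"]],[(326.4,163),(261.2,186)]);print(x0)
    r=differential_evolution(cost,[(x0[0][0]-.04,x0[0][0]+.04),(x0[0][1]-.04,x0[0][1]+.04),(np.pi+.23-.6,np.pi+.23+.6),(-9,9)],seed=1,maxiter=40,popsize=10)
    p=r.x;print(p,np.degrees(p[2]),r.fun)
    # hook: params root x,y, outward angle
    def pts(h):
        o=np.array([np.cos(h[2]),np.sin(h[2]),0]);R=np.array([h[0],h[1],.24]);return R,o
    def res(h):
        R,o=pts(h);z=np.array([0,0,1.])
        e=[proj(C["top"],R+.068*o+.014*z)-[169,177.2],proj(C["top"],R+.004*z)-[148.9,200.6],proj(C["side"],R+.068*o+.014*z)-[189.2,196.9]]
        return np.concatenate(e)
    h=least_squares(res,[.45,.28,-.7]);print(h.x,np.degrees(h.x[2]),h.fun);h=h.x
    R,o=pts(h);l=np.array([-o[1],o[0],0]);z=np.array([0,0,1.])
    ims={n:cv2.resize(C[n]["pixels"][...,::-1],None,fx=8,fy=8,interpolation=cv2.INTER_CUBIC) for n in C}
    def line(n,a,b,col):
        f=lambda X:tuple(np.round((proj(C[n],X)+.5)*8).astype(int).tolist())
        cv2.line(ims[n],f(a),f(b),col,1)
    for n in C:
        for P in parts(p[3]):
            W=pw(p,P)
            for i in range(8):
                for k in(1,2,4):
                    if not i&k:line(n,W[i],W[i|k],(0,0,255))
        line(n,R,R+.068*o,(0,0,255));line(n,R+.068*o,R+.068*o+.014*z,(0,255,255))
        q=[R+.017*z+.015*l,R+.017*z-.015*l];q+= [q[1]-.03*o,q[0]-.03*o]
        for i in range(4):line(n,q[i],q[(i+1)%4],(255,0,0))
    def cut(n,c0,r0,w,hh):return ims[n][r0*8:(r0+hh)*8,c0*8:(c0+w)*8]
    cv2.imwrite("pics/ov.png",np.vstack([np.hstack([cut("top",305,148,44,30),cut("top",134,172,50,30)]),np.hstack([cut("side",245,157,44,42),cut("side",175,188,50,42)])]))
E
python3 fit.py
```

```text
(array([ 0.6197, -0.1414,  0.047 ]), [np.float64(0.0026762621323072225), np.float64(0.0026762621323072676)])
[ 0.6176 -0.1449  3.3769  0.4046] 193.48373526222383 0.13930136765981954
[ 0.5023  0.2889 -0.7159] -41.020392045517646 [-1.2299  0.5228 -0.1567  0.1742  0.1365 -2.5606]
```

View pics/ov.png

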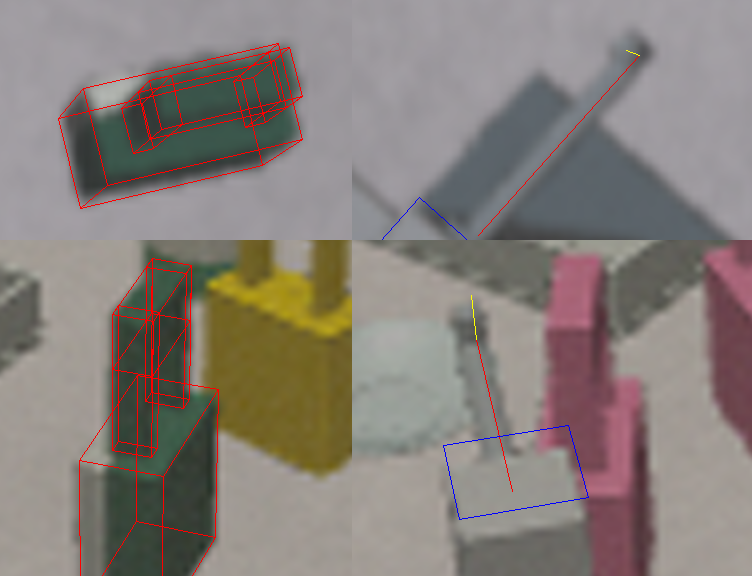

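Run:
```python
from fit import *
def cost2(p):
    t=0
    for n in C:
        a=cv2.resize(render(C[n],p),(512,384),interpolation=cv2.INTER_AREA)/255.
        if n=="side":a=cv2.warpAffine(a,np.float32([[1,0,p[4]],[0,1,p[5]]]),(512,384))
        t+=np.abs(a-M[n]).sum()/M[n].sum()
    return t
r=differential_evolution(cost2,[(.59,.64),(-.17,-.12),(2.9,3.8),(-9,9),(-4,4),(-4,4)],seed=1,maxiter=60,popsize=8);print(r.x,np.degrees(r.x[2]),r.fun)
z=np.array([0,0,1.])
def res(h):
    o=np.array([np.cos(h[2]),np.sin(h[2]),0]);R=np.array([h[0],h[1],.24])
    return np.concatenate([proj(C["top"],R+.068*o+.014*z)-[169.5,177.3],proj(C["top"],R+.004*z)-[148.9,200.6],proj(C["side"],R+.068*o+.014*z)+h[3:]-[189.2,196.9]])
h=least_squares(res,[.45,.28,-.7,0,0]);print(h.x,np.degrees(h.x[2]),h.fun)
```

```text
[ 0.618  -0.1447  3.3617  0.7659 -0.0136 -0.0402] 192.61348818743002 0.1363516037892424
[ 0.5038  0.2876 -0.748  -1.0957  3.2054] -42.857312583201 [-0.4268  0.4485  0.4319 -0.4499 -0.      0.    ]
```

arm_command(targets=[1,1,1,0,-1,1,1,1,0,-1])

```text
t: 0.87
position: [0.2355, -0.4412, 0.2499]
tcp_rot: [[0.988, 0.153, -0.0], [0.153, -0.988, 0.0], [-0.0, -0.0, -1.0]]
force: [0.2, 0.0, -0.5]
gripper_width: 0.0853
finger_force: 0.0
```

```bash
python3 -c "
from h import *
s=robot.read_state();print(s['t'],s['joints'],s['position'],s['tcp_rot'])"
```

```text
0.8667 [-1.08052566e+00  7.89594055e-02 -9.27567419e-02  1.39935841e+00
 -2.40911513e-06  1.90755635e+00] [ 0.23550037 -0.44123158  0.24994114] [[ 9.88240356e-01  1.52908410e-01 -1.33135113e-04]
 [ 1.52908439e-01 -9.88240330e-01  2.44323704e-04]
 [-9.42103383e-05 -2.61808027e-04 -9.99999961e-01]]
```

arm_command(targets=[1,0.48,0.37,0,1,1,0.48,0.37,0,1,1,0.48,0.37,0,1,1,0.48,0.37,0,1,1,0.48,0.37,0,1,1,0.48,0.37,0,1,1,0.48,0.37,0,1,1,0.48,0.37,0,1,1,0.48,0.37,0,1,1,0.48,0.37,0,1])

```text
t: 1.7
position: [0.3564, -0.348, 0.2504]
tcp_rot: [[0.393, 0.919, 0.0], [0.919, -0.393, -0.0], [-0.0, 0.0, -1.0]]
force: [-0.8, -0.9, -0.7]
gripper_width: 0.0855
finger_force: 0.0
```

arm_command(targets=[1,0.48,0.37,0,1,1,0.48,0.37,0,1,1,0.48,0.37,0,1,1,0.48,0.37,0,1,1,0.48,0.37,0,1,1,0.48,0.37,0,1,1,0.48,0.37,0,1,1,0.48,0.37,0,1,1,0.48,0.37,0,1,1,0.48,0.37,0,1])

```text
t: 2.53
position: [0.4764, -0.2555, 0.2503]
tcp_rot: [[-0.561, 0.828, 0.0], [0.828, 0.561, -0.0], [-0.0, 0.0, -1.0]]
force: [0.1, -0.8, 0.6]
gripper_width: 0.0851
finger_force: 0.0
```

arm_command(targets=[1,0.48,0.37,0,1,1,0.48,0.37,0,1,1,0.48,0.37,0,1,1,0.48,0.37,0,1,1,0.48,0.37,0,1,1,0.48,0.37,0,1,1,0.48,0.37,0,1,1,0.48,0.37,0,1,1,0.48,0.37,0,1,1,0.48,0.37,0,1])

```text
t: 3.37
position: [0.5964, -0.163, 0.2502]
tcp_rot: [[-1.0, -0.025, -0.0], [-0.025, 1.0, -0.0], [0.0, -0.0, -1.0]]
force: [-0.1, -0.2, -0.5]
gripper_width: 0.0855
finger_force: 0.0
```

arm_command(targets=[0.85,0.48,0.37,0,1,0.85,0.4,0.4,0,1,0.85,0,0,0,0.15])

```text
t: 3.62
position: [0.6193, -0.1427, 0.2495]
tcp_rot: [[-0.971, -0.238, -0.0], [-0.238, 0.971, 0.001], [-0.0, 0.001, -1.0]]
force: [-0.6, -0.1, 0.1]
gripper_width: 0.0722
finger_force: 0.0
```

```bash
python3 -c "
from h import *
s=robot.read_state();print(s['t'],s['joints'],s['position'],s['tcp_rot'][:2],s['gripper_width'])
c=robot.read_camera('side');save(c,'s2.png',(215,100,315,220),5)"
```

```text
3.6167 [-2.26713508e-01  3.42340936e-01  2.33425620e-01  1.46220086e+00
  7.18084857e-04 -4.67459606e-01] [ 0.61928827 -0.14265325  0.24954743] [[-9.71160385e-01 -2.38427103e-01 -1.50257678e-04]
 [-2.38427148e-01  9.71160079e-01  7.71604225e-04]] 0.07224768078204263
```

View pics/s2.png

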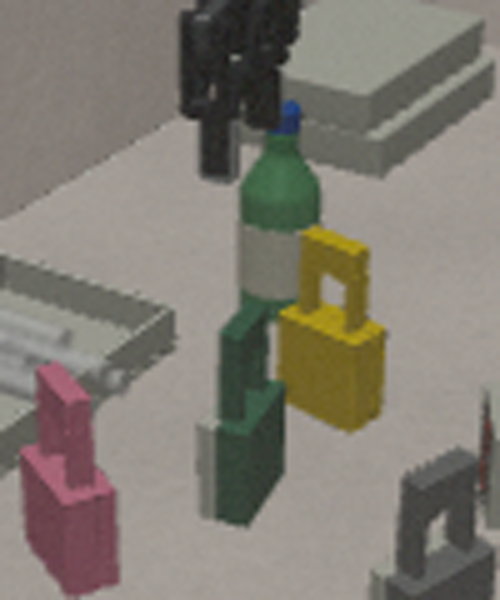

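```bash
python3 -c "
from h import *
c=robot.read_camera('side');s=robot.read_state();p=np.array(s['position']);y=s['tcp_rot'][:,1]
for d in (.036,.045,.057):print(d,(proj(c,p+d*y-[0,0,.019])-[215,100])*5, (proj(c,p+d*y-[0,0,.010])-[215,100])*5)
# bar end and centre of object as predicted
a=np.array([.618,-.1447,.119]);u=y
print([(proj(c,a+k*u)-[215,100])*5 for k in(-.023,0,.023)])
"
```

```text
0.036 [221.63221373 185.35208294] [221.67313236 170.68288229]
0.045 [216.26710043 191.83662401] [216.28392339 177.09952005]
0.057 [209.002361   200.61714709] [208.98604464 185.78870703]
[array([253.2975753 , 311.64604296]), array([241.20646854, 328.80962327]), array([228.73480393, 346.51341345])]
```

arm_command(targets=[0.85,-0.2,0,-0.8,0,0.85,0,0,-1,0,0.85,0,0,-1,0,0.85,0,0,-0.9,0,0.85,0,0,-0.8,0,0.85,0,0,-0.7,0,0.85,0,0,0,0])

```text
t: 4.3
position: [0.6101, -0.1445, 0.1165]
tcp_rot: [[-0.973, -0.23, -0.006], [-0.23, 0.973, 0.001], [0.006, 0.003, -1.0]]
force: [-0.6, 0.4, -0.5]
gripper_width: 0.0724
finger_force: 0.0
```

arm_command(targets=[0.3,0,0,0,0,0.3,0,0,0,0,0.3,0,0,0,0,0.3,0,0,0,0,0.3,0,0,0,0,0.3,0,0,0,0], force=40)

```text
t: 4.8
position: [0.6138, -0.1447, 0.1222]
tcp_rot: [[-0.973, -0.233, 0.003], [-0.233, 0.973, -0.001], [-0.003, -0.002, -1.0]]
force: [-1.4, -2.0, 6.1]
gripper_width: 0.0452
finger_force: 41.7
```

arm_command(targets=[0.3,0,0,0,0,0.3,0,0,0.4,0,0.3,0,0,0.8,0,0.3,0,0,1,0,0.3,0,0,1,0,0.3,0,0,1,0,0.3,0,0,1,0,0.3,0,0,0.8,0,0.3,0,0,0.4,0,0.3,0,0,0,0])

```text
t: 5.63
position: [0.6135, -0.1442, 0.2837]
tcp_rot: [[-0.972, -0.233, 0.004], [-0.233, 0.972, -0.001], [-0.004, -0.002, -1.0]]
force: [-0.8, -0.4, -1.5]
gripper_width: 0.0452
finger_force: 41.3
```

```bash
python3 -c "
from h import *
s=robot.read_state();p=np.array(s['position']);print(s['t'],p,s['gripper_width'],s['finger_force'],s['force'])
h=np.array([.5038,.2876,.24]);a=-.748;o=np.array([np.cos(a),np.sin(a),0])
for d in(.11,.037):print(d,h+d*o,(h+d*o-p)[:2]/.025)
y=s['tcp_rot'][:,1];print('yaw of dial now',np.arctan2(y[1],y[0])-np.pi/2,'turn',a-(np.arctan2(y[1],y[0])-np.pi/2))
"
```

```text
5.6333 [ 0.61347378 -0.1442181   0.28367548] 0.04524695236559121 41.28753371536732 [-0.82204793 -0.43738886 -1.47758026]
0.11 [0.58443558 0.21278086 0.24      ] [-1.16152814 14.27995821]
0.037 [0.53092288 0.26243356 0.24      ] [-3.30203614 16.26606635]
yaw of dial now 0.23528002969440198 turn -0.983280029694402
```

arm_command(targets=[0.3,-0.04,0.5,0,-0.7,0.3,-0.04,0.96,0,-0.7,0.3,-0.04,0.96,0,-0.7,0.3,-0.04,0.96,0,-0.7,0.3,-0.04,0.96,0,-0.7,0.3,-0.04,0.96,0,-0.7,0.3,-0.04,0.96,0,-0.7,0.3,-0.04,0.96,0,-0.7,0.3,-0.04,0.96,0,-0.7,0.3,-0.04,0.96,0,-0.7])

```text
t: 6.47
position: [0.6021, 0.0855, 0.2792]
tcp_rot: [[-0.892, 0.451, -0.002], [0.451, 0.892, -0.0], [0.002, -0.001, -1.0]]
force: [1.5, 0.6, -1.4]
gripper_width: 0.0451
finger_force: 41.2
```

arm_command(targets=[0.3,-0.04,0.96,0,-0.7,0.3,-0.04,0.96,0,-0.7,0.3,-0.04,0.96,0,-0.7,0.3,-0.04,0.9,0,-0.7,0.3,0,0.6,0,0,0.3,0,0,0,0,0.3,0,0,0,0])

```text
t: 7.05
position: [0.5985, 0.1942, 0.2794]
tcp_rot: [[-0.737, 0.675, -0.001], [0.675, 0.737, -0.001], [0.0, -0.002, -1.0]]
force: [0.1, 0.4, -2.7]
gripper_width: 0.0455
finger_force: 41.4
```

Run:
```python
from h import *
s=robot.read_state();p=np.array(s['position']);y=s['tcp_rot'][:,1];print(s['t'],p,np.arctan2(y[1],y[0])-np.pi/2,s['gripper_width'],s['joints'])
t=robot.read_camera("top");c=robot.read_camera("side")
def crop(c,b,k):return cv2.resize(c["pixels"][b[1]:b[3],b[0]:b[2],::-1],None,fx=k,fy=k,interpolation=cv2.INTER_CUBIC)
a=crop(c,(160,150,235,270),5);b=crop(t,(130,130,215,250),5)
cv2.imwrite("pics/m3.png",np.hstack([a,b]))
```

```text
7.05 [0.59848431 0.19421927 0.27940032] -0.7416122650268143 0.04547493329271146 [ 3.13979663e-01  3.36548310e-01  2.90834529e-01  1.52676467e+00
 -4.17035128e-04  1.05559267e+00]
```

View pics/m3.png

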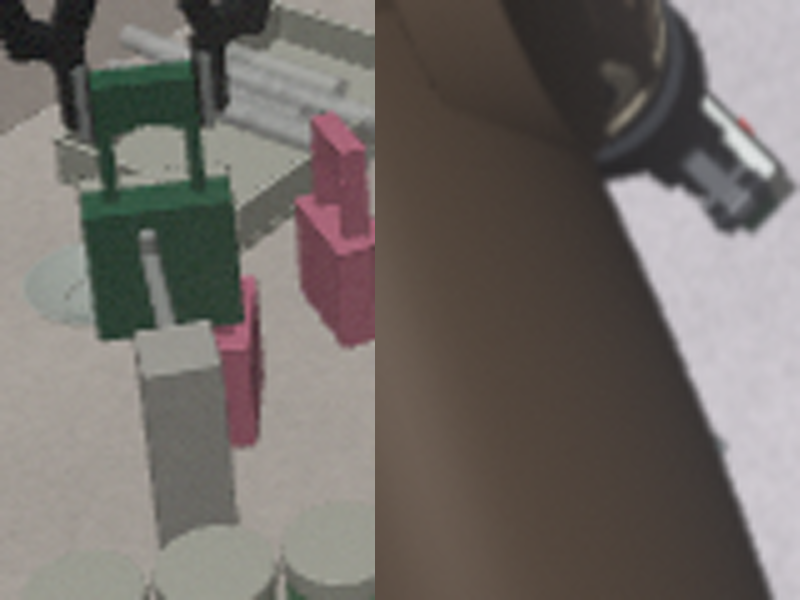

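Run:
```python
from h import *
np.set_printoptions(precision=1,suppress=True)
c=robot.read_camera("side");s=robot.read_state();p=np.array(s['position']);a=-.7416
o=np.array([np.cos(a),np.sin(a),0]);l=np.array([-o[1],o[0],0]);z=np.array([0,0,1.])
P=p-.057*z
f=lambda X:(proj(c,X)-[160,150])*5+2.5
for n,(d,w,h) in dict(barTL=(-8,-23,65),barTR=(-8,23,65),barTLfront=(8,-23,65),hTL=(-17,-34,5),hTR=(-17,34,5),hBL=(-17,-34,-65),hBR=(-17,34,-65)).items():
    print(n,f(P+(d*o+w*l+h*z)/1000))
h=np.array([.5038,.2876,.24]);b=-.748;oo=np.array([np.cos(b),np.sin(b),0])
for d,k in((68,14),(68,0),(0,0),(0,17)):print("hook",d,k,f(h+d/1000*oo+k/1000*z))
ll=np.array([-oo[1],oo[0],0]);print("post corners",[f(h+i*.015*ll+.017*z-j*.03*oo) for i in(-1,1) for j in(0,1)])
```

```text
barTL [197.7  74.7]
barTR [90.5 87.7]
barTLfront [193.2  57.5]
hTL [235.8 198.5]
hTR [ 82.1 219.2]
hBL [246.5 324.4]
hBR [ 99.6 346.2]
hook 68 14 [153.8 221. ]
hook 68 0 [157.  248.8]
hook 0 0 [174.4 344.1]
hook 0 17 [170.5 308.9]
post corners [array([209.4, 303.4]), array([219.2, 349.1]), array([131.4, 314.5]), array([138.6, 360.9])]
```

Run:
```python
from h import *
from scipy.optimize import least_squares
np.set_printoptions(precision=4,suppress=True)
T=dict(np.load("top_cam.npz"));S=dict(np.load("side_cam.npz"));z=np.array([0,0,1.])
g=lambda u,v:np.array([160+(u-2.5)/5,150+(v-2.5)/5])
tip=g(149,234)
print("tip tri",tri([T,S],[(169.5,177.3),tip]))
def res(h,W=(0,1,0)):
    a=h[2];o=np.array([np.cos(a),np.sin(a),0]);l=np.array([-o[1],o[0],0]);R=np.array([h[0],h[1],.24+h[3]])
    e=[(proj(S,R+.068*o+.014*z)-tip)*W[1]]
    e+=[(proj(S,R+.017*z-.015*l)-g(210,320))*W[1],(proj(S,R+.017*z+.015*l)-g(135,333))*W[1]]
    e+=[(proj(T,R+.068*o+.014*z)-[169.5,177.3])*W[0],(proj(T,R+.004*z)-[148.9,200.6])*W[0],[h[3]*W[2]]]
    return np.concatenate(e)
for W in((0,1,1e3),(1,0,1e3),(1,1,1e3),(1,1,0)):
    r=least_squares(res,[.5,.29,-.74,0],args=(W,));print(W,r.x,r.fun)
```

```text
tip tri (array([0.5556, 0.2424, 0.2473]), [np.float64(0.0004315937789219332), np.float64(0.0004315937789221084)])
(0, 1, 1000.0) [ 0.4961  0.2953 -0.7101  0.    ] [ 0.0467  0.4494  0.3383 -0.212  -0.3783 -0.1979 -0.      0.     -0.
  0.      0.0046]
(1, 0, 1000.0) [ 0.5038  0.2876 -0.748   0.    ] [ 0.     -0.     -0.     -0.     -0.     -0.     -0.4265  0.4482  0.4316
 -0.4496  0.0227]
(1, 1, 1000.0) [ 0.5015  0.2901 -0.7263 -0.002 ] [ 0.3852 -0.8311  0.0265 -1.5889 -0.5721 -1.7588 -1.806   1.0893 -0.4162
  0.5744 -1.9652]
(1, 1, 0) [ 0.5033  0.2887 -0.7219 -0.0068] [ 0.2656  0.5519 -0.0223 -0.2448 -0.5204 -0.378  -0.7138  0.4379  0.8742
 -0.1173 -0.    ]
```

arm_command(targets=[0.3,0.17,0.2,0,0.17,0.3,-0.37,0.325,0,0,0.3,-0.37,0.325,0,0,0.3,-0.37,0.325,0,0,0.3,-0.37,0.325,0,0,0.3,-0.37,0.325,0,0,0.3,0,0,0,0,0.3,0,0,0,0])

```text
t: 7.87
position: [0.556, 0.2402, 0.2808]
tcp_rot: [[-0.748, 0.664, 0.001], [0.664, 0.748, 0.0], [-0.001, 0.0, -1.0]]
force: [-0.5, 0.4, -1.7]
gripper_width: 0.0452
finger_force: 41.6
```

Run:
```python
from h import *
s=robot.read_state();p=np.array(s['position']);print(s['t'],p,s['force'])
c=robot.read_camera("side");save(c,"s4.png",(160,150,235,250),6)
```

```text
7.8667 [0.55598129 0.2401707  0.28076644] [-0.52239132  0.43974933 -1.67510211]
```

View pics/s4.png

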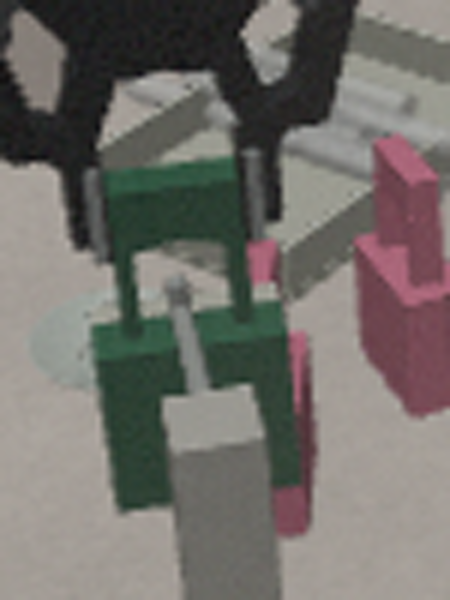

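arm_command(targets=[0.3,-0.38,0.335,0,0,0.3,-0.38,0.335,0,0,0.3,-0.38,0.335,0,0,0.3,0,0,0,0,0.3,0,0,0,0])

```text
t: 8.33
position: [0.5276, 0.2652, 0.2805]
tcp_rot: [[-0.748, 0.664, 0.0], [0.664, 0.748, 0.0], [-0.0, 0.0, -1.0]]
force: [-0.1, 0.1, -1.5]
gripper_width: 0.0454
finger_force: 41.6
```

arm_command(targets=[0.3,0,0,-0.2,0,0.3,0,0,-0.2,0,0.3,0,0,-0.1,0,0.3,0,0,0,0,0.3,0,0,0,0])

```text
t: 8.75
position: [0.5284, 0.2642, 0.2673]
tcp_rot: [[-0.746, 0.666, -0.001], [0.666, 0.746, -0.0], [0.0, -0.001, -1.0]]
force: [-0.8, -0.1, -2.0]
gripper_width: 0.0452
finger_force: 41.6
```

Run:
```python
from h import *
s=robot.read_state();p=np.array(s['position']);print(s['t'],p,s['force'])
c=robot.read_camera("side");save(c,"s5.png",(160,150,235,250),6)
```

```text
8.75 [0.52835676 0.2641804  0.26727328] [-0.84579267 -0.07379731 -2.02602167]
```

View pics/s5.png

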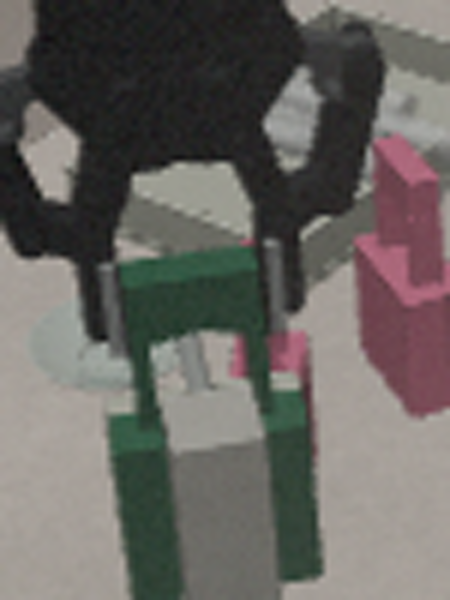

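arm_command(targets=[0.3,0,0,-0.1,0,0.3,0,0,-0.1,0,0.3,0,0,0,0,0.3,0,0,0,0])

```text
t: 9.13
position: [0.5283, 0.2644, 0.2626]
tcp_rot: [[-0.747, 0.665, -0.0], [0.665, 0.747, -0.0], [0.0, -0.0, -1.0]]
force: [0.2, 0.3, -1.6]
gripper_width: 0.0454
finger_force: 41.6
```

arm_command(targets=[0.3,0,0,-0.08,0,0.3,0,0,-0.08,0,0.3,0,0,0,0,0.3,0,0,0,0])

```text
t: 9.47
position: [0.5283, 0.2645, 0.2588]
tcp_rot: [[-0.747, 0.665, -0.0], [0.665, 0.747, 0.0], [0.0, 0.0, -1.0]]
force: [-0.3, 0.2, -1.2]
gripper_width: 0.0452
finger_force: 41.7
```

arm_command(targets=[0.3,0,0,-0.08,0,0.3,0,0,0,0,0.3,0,0,0,0])

```text
t: 9.72
position: [0.5284, 0.2646, 0.2584]
tcp_rot: [[-0.747, 0.665, 0.002], [0.665, 0.747, 0.001], [-0.001, 0.002, -1.0]]
force: [-2.2, -1.2, 6.7]
gripper_width: 0.0452
finger_force: 42.4
```

arm_command(targets=[0.3,0,0,-0.08,0,0.3,0,0,0,0,0.3,0,0,0,0])

```text
t: 9.97
position: [0.5284, 0.2646, 0.2583]
tcp_rot: [[-0.747, 0.665, 0.004], [0.665, 0.747, 0.002], [-0.002, 0.004, -1.0]]
force: [-3.7, -1.3, 14.9]
gripper_width: 0.045
finger_force: 43.2
```

arm_command(targets=[0.3,0,0,0.08,0,0.3,0,0,0.04,0,0.55,0,0,0,0,0.6,0,0,0,0,0.7,0,0,0,0,0.8,0,0,0,0,0.8,0,0,0,0,0.8,0,0,0,0], force=20)

```text
t: 10.63
position: [0.5283, 0.2645, 0.2576]
tcp_rot: [[-0.747, 0.665, -0.0], [0.665, 0.747, -0.0], [0.0, -0.0, -1.0]]
force: [0.2, 0.8, -0.4]
gripper_width: 0.0681
finger_force: 0.0
```

Run:
```python
from h import *
s=robot.read_state();p=np.array(s['position']);print(s['t'],p,s['force'],s['gripper_width'],s['finger_force'])
c=robot.read_camera("side");save(c,"s6.png",(160,150,235,250),6)
```

```text
10.6333 [0.52829523 0.2645149  0.25759061] [ 0.2373164   0.84309552 -0.37883045] 0.06813657674135921 0.0
```

View pics/s6.png

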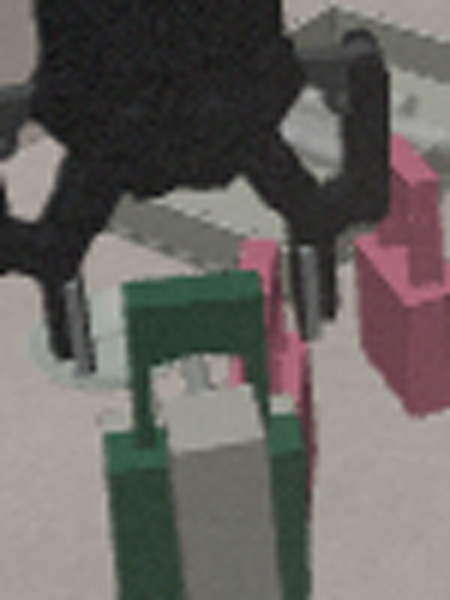

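arm_command(targets=[0.8,0,0,0.3,0,0.8,0,0,0.5,0,0.8,0,0,0.8,0,0.8,0,0,0.8,0,0.8,0,0,0.8,0,0.8,0,0,0.8,0,0.8,0,0,0.5,0,0.8,0,0,0,0,0.8,0,0,0,0,0.8,0,0,0,0])

```text
t: 11.52
position: [0.5283, 0.2645, 0.3695]
tcp_rot: [[-0.747, 0.665, -0.001], [0.665, 0.747, -0.0], [0.0, -0.001, -1.0]]
force: [-0.4, -0.5, -0.3]
gripper_width: 0.0685
finger_force: 0.0
```

arm_command(targets=[0.8,0,0,0,0,0.8,0,0,0,0,0.8,0,0,0,0,0.8,0,0,0,0,0.8,0,0,0,0,0.8,0,0,0,0,0.8,0,0,0,0,0.8,0,0,0,0,0.8,0,0,0,0,0.8,0,0,0,0])

```text
t: 12.35
position: [0.5283, 0.2645, 0.3703]
tcp_rot: [[-0.747, 0.665, 0.0], [0.665, 0.747, 0.0], [0.0, 0.0, -1.0]]
force: [0.2, 0.5, -0.1]
gripper_width: 0.0681
finger_force: 0.0
```

Run:
```python
from h import *
a=robot.read_camera("side")
for i in range(4): b=robot.read_camera("side")
s=robot.read_state();print(s['t'],s['position'],s['force'])
r=slice(180,260),slice(165,225);print("diff",np.abs(a["pixels"][r].astype(int)-b["pixels"][r]).mean(),np.abs(a["pixels"][r].astype(int)-b["pixels"][r]).max())
save(b,"s7.png",(160,150,235,250),6)
```

```text
12.6 [0.52832034 0.26448768 0.37030656] [0.06457031 0.24494508 0.30697083]
diff 1.7175694444444445 14
```

View pics/s7.png

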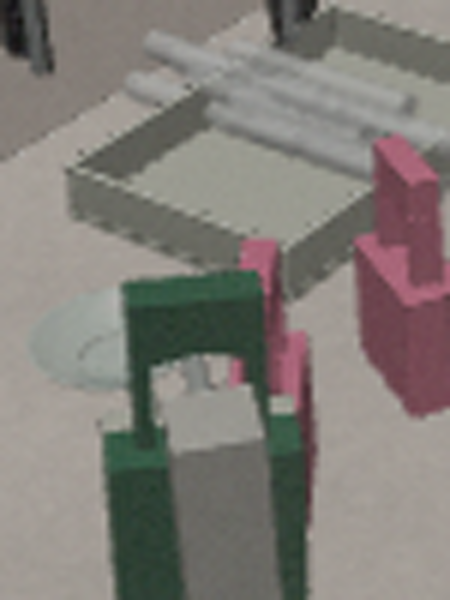

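```bash
python3 -c "
from bench import robot
print(robot.job_done())"
```

```text
the job is handed in; nothing more can be done
None
```

The dial instrument hangs on the steel hook with its dial outward, released and still in the last pictures. The scale thermometer and timer were not touched, and I handed the job in at about 12.6 s; no verdict came back.

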